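Set the screw clamp on a glass tube

ROBOT

A 7-joint arm with a two-finger parallel gripper is mounted at the origin on the work surface. World frame = base frame: x ahead of the robot, y to its left, z up, the work surface at z = 0. Lengths are in m, angles in degrees, forces in N, time in s.
With the tool pointing down it reaches from about 0.425 to 0.925 m from the base axis. Payload 6.8 kg.
Tool frame: the origin (TCP) lies between the finger pads; the fingertips stand 17 mm ahead of it and the grasp point (between the pads) lies 2 mm behind it (tip_reach is the distance from the TCP to the fingertips, in m); z points along the fingers, y is the direction in which the jaws open and shut (so a half turn about z gives the same grasp; the last joint's range is limited). The gripper opens to 85 mm and grips with 20 to 120 N. Pads are 22 mm wide; open, the fingers measure 114 mm over their backs; the gripper's body (76 mm by 85 mm) begins 54 mm behind the grasp point. The pads swing forward as they close: fully open they stand 13 mm farther back than shut.
Start: joints at [-70.766, 27.33, 1.283, 89.118, -0.659, 63.558, -4.761], TCP at [0.29, 0.61, 0.248] pointing down, gripper open.
Joint ranges: [-169.35, 169.35], [-19.33, 120.38], [-80.79, 83.38], [13.8, 139.57], [-78.32, 258.32], [9.67, 109.79], [-169.56, 169.56]. Speed limits (degrees/s): [136.94, 136.94, 180, 180, 180, 180, 180].

INTERFACE

Orientations are given as a 3x3 rotation matrix whose columns are the frame's x, y, z axes.
In Python, from station import get_obs, capture, hand_in, silhouettes, tip_reach gives the robot as it stands. The module is installed in compiled form; this text tells all that it offers.
- The arm moves only by the tool apply_moves, never from a script. Its argument "motion" is a list of rows, each an object of numbers: "dx", "dy", "dz": the shift along the tool's x, y, z in cm; "wx", "wy", "wz": the turn, a rotation vector about the tool's x, y, z in degrees. A call has 1 to 20 rows; each row is the pose to reach, as a shift and turn from the pose measured when the call began, along the tool's axes at that moment; what a row does not reach only later rows make up. A row lasts 1/12 s, in which the tool goes at most 41.7 mm and 7.16 degrees, less where a joint would pass 70% of its speed; a pose out of reach is approached as far as the arm can. A call with a gripper value outside its range is refused whole. "grip" is the finger opening in cm, from 0 to 8.54, set as the call begins (left out, the last holds). The fingers move at their own pace and stop on an object; "squeeze" is the grip in N (left out, the last holds). Time passes only in rows, so rows that repeat a pose let the fingers close. It gives the time, the measured TCP pose, the force and the opening at its end, in the units of the state.
- get_obs(): the state, without advancing time (a new reading comes with each control period).
- capture(name): name is "scene" or "top"; returns a dict with "color" (480x640x3 uint8, red, green, blue), "camera_matrix" (3x3 intrinsics, pixels), "position" and "attitude" of the camera in the world. Camera axes: x right, y down, z forward; pixel columns grow to the right and rows downward; lengths in m; the calibration is good to about 2 mm. A picture is of the moment at which its call begins. There is no depth.
- hand_in(): hands the job in, once; it reports no verdict.
Trained networks look in a picture, given as the dict that the camera call returned (one of the last four; its "shot" number tells which), for a name from the list of things; names that differ only in an ending like _2 or _b are one class to them, and where a whole thing is asked for, a point or a joint stands for the part that bears it (a point fixed in the world has none). Each returns a list of dicts, best first, with "score" (0 to 1); they miss things now and then, are a little off and sometimes report something else, mostly with a low value. They report only what shows in the picture. A call takes as long as a camera call. They do not tell look-alikes from the thing itself.
- silhouettes(picture, thing): "pixels" (480x640 bool, what is visible of it) and "point" ([column, row] in pixels, amid what is visible of it).
The state is a dict: "time": time; "joint_pos": joint angles; "joint_vel": joint speeds; "joint_efforts": joint torques, N m; "eef_pos": TCP position; "eef_rot": TCP orientation; "force": force on the tool from outside, world axes, zero at the start; "torque": the same for the moment, N m; "width": finger opening in m.
Only numpy, scipy, OpenCV 4.12 (cv2) and the standard library are available. Lean on these libraries where they do the work, as an engineer would, in place of code of your own. Each camera call takes 0.05 s, during which the arm holds its last target.

TASK

Screw the red thumbscrew of the clamp that holds the glass tube clockwise until it seats, then back it off a quarter turn so that the glass is not strained. Finish while holding: keep the red wing grip pinched still between the fingers at that setting, so that the lock nut can be done up; leave the tube in its cradle, and leave the empty clamp's black thumbscrew and the other things on the bench alone.

Things in the scene. Friction and masses are not known exactly. Their poses are not given: they have to be found in the camera images.
- clamp: The grey screw clamp that holds the glass tube, fixed to the bench. Origin: underside of its base, straight below the screw's axis. Base 130 x 90 mm (from 53 mm before the axis to 77 mm behind it), 15 mm thick; a column at its +x side carries an arm over the screw axis, whose top is 127 mm above the bench (the steel bush round the screw, 34 mm across, reaches 130 mm). The tube lies along the clamp's y axis in a cork-lined V under the arm. z is up.
- clamp_screw: The whole thumbscrew of this clamp, with its red wing grip. This frame rises and sinks with the screw but does not turn; origin on the screw's vertical axis, about 131 mm above the bench.
- screw_wing (a point): Centre of the red wing grip of the tube's clamp: a flat upright bar 40 mm long (its x axis), 10 mm thick (its y axis), 28 mm high (z, up), on a vertical axis through its middle. About 162 mm above the bench; from its underside to the top of the clamp below there are 17 to 20 mm. It turns with the screw, and sinks 3 mm a turn as it is screwed in. Pinch it across its thickness from above.
- screw (a joint): Turn of that thumbscrew in rad. It grows as the screw is turned clockwise seen from above (screwed in), 0 fully backed out. At 5.0 its pad is seated on the tube and it meets a firm stop; at the start it is 1.8 to 3.1. Turning takes about 0.06 N m; it stays where it is left.
- spare_knob_wing (a point): Centre of the black wing grip of a second, empty clamp of the same build. Not to be touched.
- spare_knob (a joint): Turn of the black thumbscrew in rad, same sense. To be left as it is.
- tube: The glass tube in the V of the clamp: 32 mm across, 200 mm long along its y axis with an 18 mm brown stopper at each end, 120 g. Loose; origin at its centre, 55 mm above the bench.
- beaker: Bystander: an empty glass beaker, 66 mm across, 85 mm tall. Origin at its underside.
- amber_bottle: Bystander: a brown glass bottle, 60 mm across, 130 mm tall. Origin at its underside.
- wash_bottle: Bystander: a white plastic bottle with a red cap, 66 mm across, 170 mm tall. Origin at its underside.
- flask: Bystander: a green-tinted conical flask, 80 mm across its foot, 120 mm tall. Origin at its underside.
- mortar: Bystander: a white porcelain bowl, 100 mm across, 50 mm tall. Origin at its underside.
- jar: Bystander: a small glass jar with a blue cap, 48 mm across, 55 mm tall. Origin at its underside.
- spatula: Bystander: a metal spatula, 170 mm long, lying flat. Origin at its underside.
- spare_screw: The whole thumbscrew of the empty clamp, with its black wing grip; origin on its vertical axis, about 131 mm above the bench. Leave it alone.
Things that resemble listed ones, but are neither listed nor needed, are in the scene too. What is shaped like the clamp but turquoise is not meant.

How it is judged (in metres and radians):
On the way:
1. the red thumbscrew is turned in until it seats (within 0.08 rad of its stop) (value of joint screw above 4.92 rad), for 0.2 s.
At the end, for the whole second after the job is handed in: The red thumbscrew, once seated, stands 1.57 rad (give or take 0.26) back from its seat, still (under 0.1 rad/s), gripped by the fingers (over 3 N, grasp point within 30 mm of the wing centre); the tube lies in its cradle (within 6 mm across, 30 mm along, 5 mm in height) (value of joint screw between 3.169 and 3.689 rad and velocity of joint screw between -0.1 and 0.1 rad/s and contact force between the fingers and clamp_screw above 3 N and distance between the grasp point and screw_wing below 0.03 m and x of tube in the frame of clamp between -0.006 and 0.006 m and y of tube in the frame of clamp between -0.03 and 0.03 m and z of tube in the frame of clamp between 0.05 and 0.06 m); the arm keeps its last pose, push and grip.
It fails at once if the glass tube is shifted by more than 15 mm (distance of tube from where it was at the start of the episode above 0.015 m).
It fails at once if another thing on the bench (beaker, bottles, flask, bowl, jar, spatula) is shifted by more than 30 mm (distance of any of beaker, amber_bottle, wash_bottle, flask, mortar, jar, spatula from where it was at the start of the episode above 0.03 m).
It fails at once if the robot touches the black thumbscrew of the empty clamp (over 1 N) (contact force between any of the fingers, the arm and spare_screw above 1 N).
It also fails if it takes over 54 s, if anything falls off the work surface, if the arm or the gripper's body presses on something with over 40 N, if the wrist force passes 120 N, or if a joint passes its speed limit or range.

## Working session

There is one attempt and no reset: what is moved stays moved. The work goes in short steps, Python scripts to look and compute and a tool call to move; the robot and the scene stay as the last step left them, time stands still between calls to the robot, and variables do not carry over. Pictures are saved under pics/ and viewed, and the job is handed in when it is done.

Besides the shell and the picture viewer there is one more tool, called after "Emit:" by a JSON object that holds its "method" and its "body", one argument or row to a line. apply_moves: Moves the arm, as the interface text tells. Its arguments: {"type":"object","properties":{"motion":{"type":"array","items":{"type":"object","properties":{"dx":{"type":"number"},"dy":{"type":"number"},"dz":{"type":"number"},"wx":{"type":"number"},"wy":{"type":"number"},"wz":{"type":"number"}}}},"grip":{"type":"number"},"squeeze":{"type":"number"}},"required":["motion"]}

```bash
mkdir -p pics; cat > h.py <<'E'
import numpy as np,cv2
from station import get_obs,capture,hand_in,silhouettes,tip_reach
def save(p,n): cv2.imwrite('pics/'+n+'.png',cv2.cvtColor(p['color'],cv2.COLOR_RGB2BGR))
def onplane(p,uv,z):
    K=np.array(p['camera_matrix']);R=np.array(p['attitude']);c=np.array(p['position'])
    d=R@np.linalg.inv(K)@np.array([uv[0],uv[1],1.]);return c+d*(z-c[2])/d[2]
def proj(p,X):
    K=np.array(p['camera_matrix']);R=np.array(p['attitude']);c=np.array(p['position'])
    q=K@(R.T@(np.array(X)-c));return q[:2]/q[2]
E
python3 - <<'E'
from h import *
o=get_obs();print({k:np.round(v,3).tolist() for k,v in o.items()}, tip_reach)
for n in('scene','top'):
    p=capture(n);save(p,n+'0');print(n,np.round(p['position'],3),np.round(p['attitude'],3).tolist(),np.array(p['camera_matrix']).round(1).tolist())
    for t in('screw_wing','spare_knob_wing','clamp_screw','clamp','tube'):
        for r in silhouettes(p,t)[:3]: print(t,round(r['score'],2),np.round(r['point'],1),r['pixels'].sum(),onplane(p,r['point'],.162 if 'wing' in t else .13).round(3))
E
```

```text
{'time': 0.0, 'joint_pos': [-70.766, 27.378, 1.279, 89.179, -0.661, 63.558, -4.761], 'joint_vel': [0.012, -0.071, 0.046, -0.09, 0.082, 0.006, -0.001], 'joint_efforts': [-0.0, -59.646, 1.608, -28.119, 0.013, 0.009, 0.0], 'eef_pos': [0.29, 0.609, 0.247], 'eef_rot': [[-0.903, 0.429, -0.001], [0.429, 0.903, -0.002], [-0.0, -0.002, -1.0]], 'force': [-0.544, -0.267, -0.315], 'torque': [0.032, 0.009, 0.043], 'width': 0.085} 0.017
scene [1.334 0.245 1.142] [[-0.286, 0.731, -0.619], [0.958, 0.212, -0.193], [-0.01, -0.649, -0.761]] [[502.7, 0.0, 326.6], [0.0, 502.7, 249.8], [0.0, 0.0, 1.0]]
screw_wing 0.5 [390.9 240.7] 202 [0.46  0.148 0.162]
spare_knob_wing 0.53 [273.5 231.4] 199 [ 0.514 -0.157  0.162]
clamp_screw 0.74 [390.2 240.4] 220 [0.431 0.143 0.13 ]
clamp_screw 0.61 [377.6 266.1] 731 [0.526 0.13  0.13 ]
clamp_screw 0.5 [425.6 198. ] 96 [0.242 0.207 0.13 ]
clamp 0.86 [391.4 279.1] 1577 [0.557 0.173 0.13 ]
clamp 0.76 [420.9 231.2] 1274 [0.375 0.216 0.13 ]
clamp 0.17 [307.1 318.1] 758 [0.727 0.005 0.13 ]
tube 0.88 [375.5 265. ] 748 [0.524 0.124 0.13 ]
tube 0.38 [391.1 276.1] 1535 [0.548 0.17  0.13 ]
top [ 0.352 -0.023  1.464] [[-0.001, -0.995, 0.104], [-1.0, 0.002, 0.014], [-0.014, -0.104, -0.994]] [[517.2, 0.0, 316.0], [0.0, 517.2, 236.0], [0.0, 0.0, 1.0]]
screw_wing 0.64 [418.9 161. ] 676 [ 0.681 -0.269  0.162]
screw_wing 0.62 [231. 320.] 115 [0.279 0.208 0.162]
screw_wing 0.38 [260.1 250.3] 98 [0.453 0.137 0.162]
spare_knob_wing 0.53 [377.  232.2] 97 [ 0.498 -0.159  0.162]
clamp 0.87 [240.5 316.3] 1553 [0.286 0.189 0.13 ]
clamp 0.7 [260.9 242.6] 1310 [0.475 0.139 0.13 ]
```

```bash
python3 - <<'E'
import cv2
a=cv2.imread('pics/scene0.png');b=cv2.imread('pics/top0.png')
cv2.imwrite('pics/top_crop.png',cv2.resize(b[190:350,170:330+40],None,fx=4,fy=4,interpolation=cv2.INTER_CUBIC)[:600,:800])
cv2.imwrite('pics/scene_crop.png',cv2.resize(a[180:330,290:490],None,fx=4,fy=4,interpolation=cv2.INTER_CUBIC))
E
```

```text
(no output)
```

View pics/scene0.png

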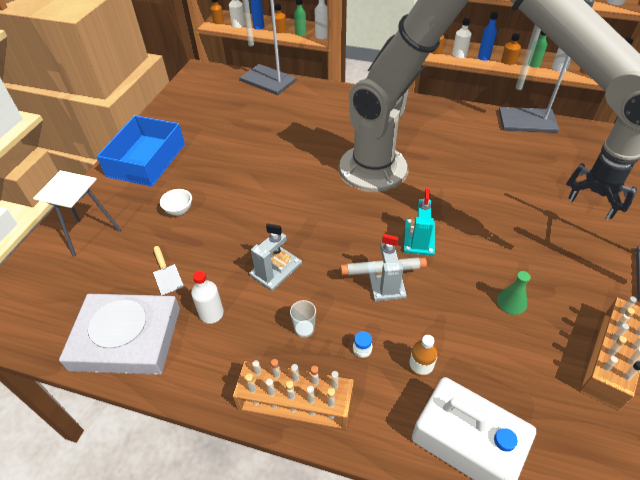

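View pics/top0.png

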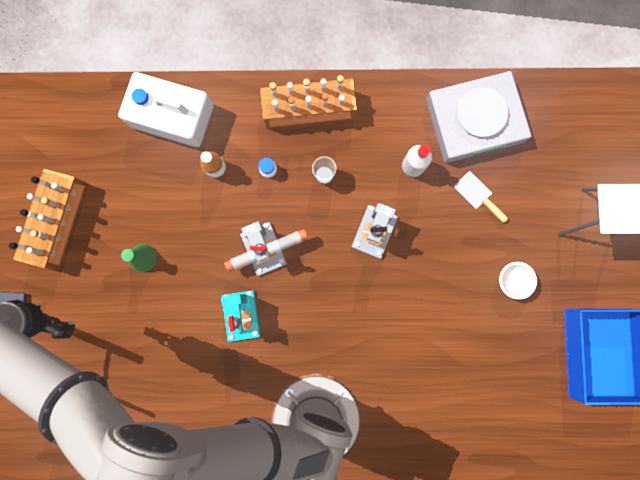

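View pics/top_crop.png

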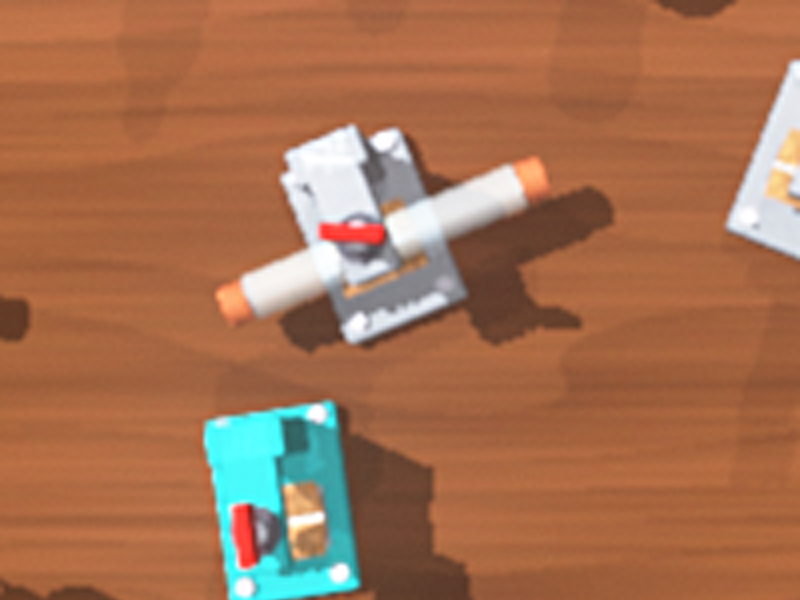

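View pics/scene_crop.png

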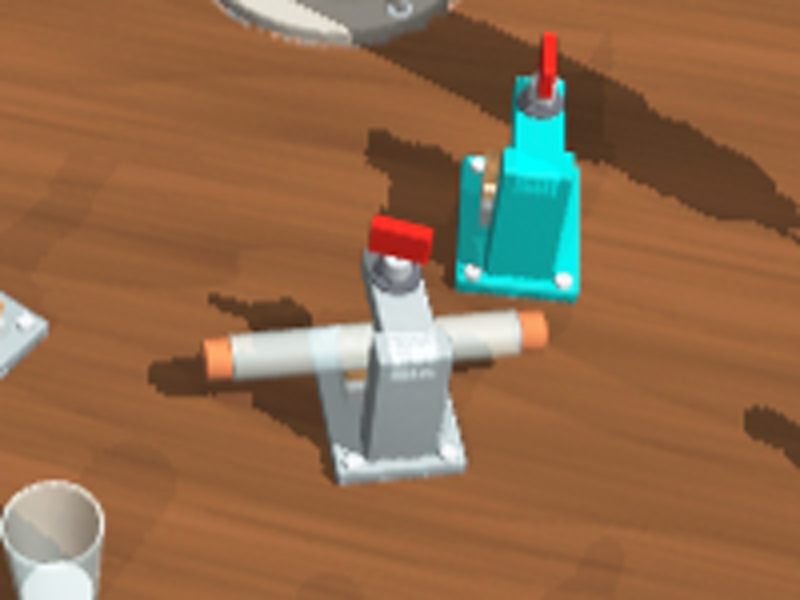

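The target is the grey clamp with the tube. Its red wing is at about (258,248) in the top view and (391,240) in the scene view. The turquoise clamp at (240,316) is the decoy. Next I'll fit a box model of the wing to the red pixels in both views.

```bash
cat >> h.py <<'E'
def redmask(p,c,r=28):
    h=cv2.cvtColor(p['color'],cv2.COLOR_RGB2HSV)
    m=((h[...,0]<8)|(h[...,0]>172))&(h[...,1]>170)&(h[...,2]>70)
    m=m.astype(np.uint8);z=np.zeros_like(m);cv2.circle(z,(int(c[0]),int(c[1])),r,1,-1);m&=z
    n,l,s,_=cv2.connectedComponentsWithStats(m)
    k=1+np.argmax(s[1:,4]);return (l==k)
S=4
def render(p,x):
    c,s=np.cos(x[3]),np.sin(x[3])
    P=[]
    for a in(-1,1):
        for b in(-1,1):
            for d in(-1,1):
                u,v=a*.02,b*.005
                P.append(proj(p,[x[0]+c*u-s*v,x[1]+s*u+c*v,x[2]+d*.014]))
    return np.array(P)
def fit(obs,x0):
    from scipy.optimize import minimize
    pre=[]
    for p,m in obs:
        ys,xs=np.nonzero(m);o=np.array([xs.min()-12,ys.min()-12]);w=xs.max()-o[0]+13;h=ys.max()-o[1]+13
        pre.append((p,cv2.resize(m[o[1]:o[1]+h,o[0]:o[0]+w].astype(np.float32),None,fx=8,fy=8,interpolation=cv2.INTER_LINEAR)>.5,o))
    def cost(x):
        t=0
        for p,m,o in pre:
            h=cv2.convexHull((((render(p,x)-o+.5)*8)*16).astype(np.int32).reshape(-1,1,2))
            z=np.zeros(m.shape,np.uint8);cv2.fillConvexPoly(z,h,1,shift=4)
            t+=1-(m&(z>0)).sum()/(m|(z>0)).sum()
        return t
    best=None
    for a in np.deg2rad(np.arange(0,180,15)) if x0[3] is None else [x0[3]]:
        x=np.array([x0[0],x0[1],x0[2],a])
        sim=np.array([x]+[x+d for d in np.diag([.006,.006,.003,.15])])
        r=minimize(cost,x,method='Nelder-Mead',options=dict(initial_simplex=sim,maxiter=400,xatol=1e-5,fatol=1e-5))
        if best is None or r.fun<best.fun: best=r
    return best
E
python3 - <<'E'
from h import *
a=capture('top');b=capture('scene')
ma=redmask(a,(258,248));mb=redmask(b,(391,240),20)
print(ma.sum(),mb.sum())
for obs in([(a,ma),(b,mb)],[(a,ma)],[(b,mb)]):
    r=fit(obs,[.455,.142,.162,None]);print(r.fun,r.x[:3].round(4),np.rad2deg(r.x[3])%180)
o=get_obs();R=o['eef_rot'];print(np.rad2deg(np.arctan2(R[1][1],R[0][1])), o['time'])
E
```

```text
53 149
0.4840965323389388 [0.4585 0.1445 0.1653] 84.76620818247395
0.3440608543007607 [0.4603 0.1453 0.1469] 82.18431601696203
0.1014478670683121 [0.4424 0.1426 0.1474] 88.09954046089092
64.56827054330878 0.7
```

```bash
python3 - <<'E'
from h import *
a=capture('top');b=capture('scene')
x=[.4585,.1445,.162,np.deg2rad(85)]
ims=[]
for p,c in((a,(258,248)),(b,(391,240))):
    im=cv2.resize(p['color'][c[1]-24:c[1]+24,c[0]-32:c[0]+32],None,fx=12,fy=12,interpolation=cv2.INTER_NEAREST)[:,:,::-1].copy()
    h=cv2.convexHull((((render(p,x)-np.array(c)+[32,24]+.5)*12)).astype(np.int32).reshape(-1,1,2))
    cv2.polylines(im,[h],True,(0,255,0),1); ims.append(cv2.resize(im,(600,450))if 0 else im[:, :])
cv2.imwrite('pics/ov1.png',ims[0]);cv2.imwrite('pics/ov2.png',ims[1])
for p,n in((a,'t'),(b,'s')):
  for t in('beaker','jar','tube','amber_bottle'):
    r=silhouettes(p,t)
    if r: print(n,t,r[0]['score'],onplane(p,r[0]['point'],.055).round(3))
E
```

```text
t beaker 0.9 [ 0.688 -0.027  0.055]
t jar 0.49 [0.694 0.13  0.055]
t tube 0.72 [0.457 0.111 0.055]
t amber_bottle 0.65 [0.705 0.283 0.055]
s beaker 0.69 [ 0.692 -0.015  0.055]
s jar 0.69 [0.456 0.493 0.055]
s tube 0.74 [0.467 0.106 0.055]
s amber_bottle 0.89 [0.71  0.287 0.055]
```

View pics/ov1.png

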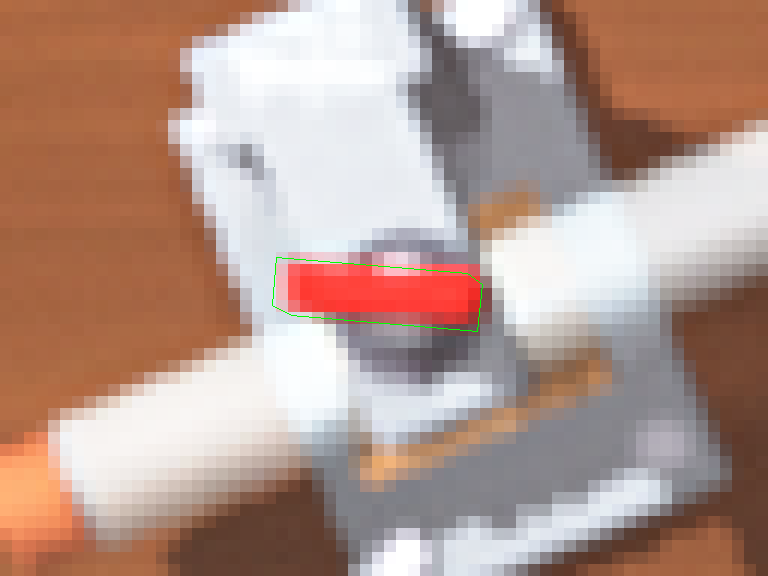

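View pics/ov2.png

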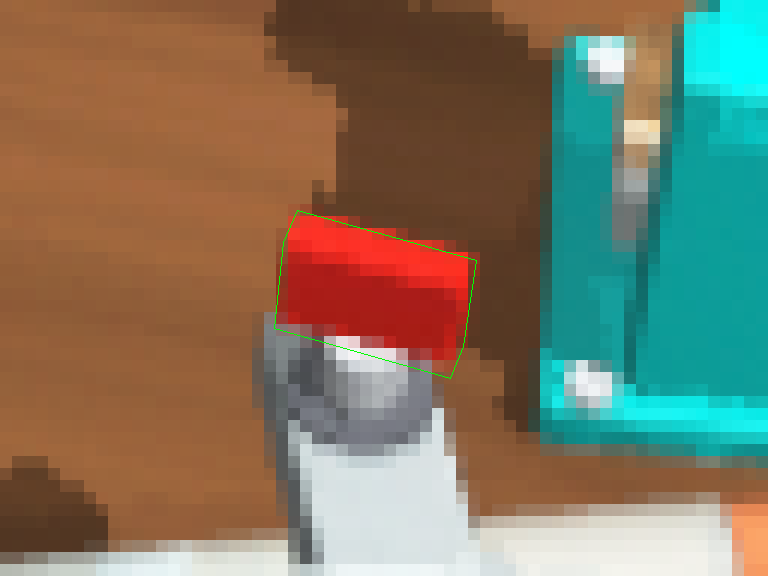

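Both views agree to about 2 mm. The wing centre is about (0.458, 0.144), with its long axis at about 86°. I'll move above it, jaws along world x, and swing the last joint so it has the most room for turning clockwise.

Emit:
{"method": "apply_moves", "body": {
  "motion": [
    {"dx":-2,"dy":-2,"wz":-6},
    {"dx":-4,"dy":-4,"wz":-12},
    {"dx":-6,"dy":-6,"wz":-18},
    {"dx":-8,"dy":-8,"wz":-24},
    {"dx":-10.5,"dy":-10.5,"wz":-30},
    {"dx":-13,"dy":-13,"wz":-36},
    {"dx":-15,"dy":-15,"wz":-42},
    {"dx":-17,"dy":-17,"wz":-48},
    {"dx":-19,"dy":-19,"wz":-54},
    {"dx":-21,"dy":-21,"wz":-60},
    {"dx":-23,"dy":-23,"wz":-66},
    {"dx":-25,"dy":-25,"wz":-72},
    {"dx":-27,"dy":-27,"wz":-78},
    {"dx":-29,"dy":-29,"wz":-84},
    {"dx":-31,"dy":-31,"wz":-90},
    {"dx":-33,"dy":-33,"wz":-96},
    {"dx":-34.5,"dy":-34.3,"wz":-102},
    {"dx":-35.2,"dy":-34.9,"wz":-108},
    {"dx":-35.2,"dy":-34.9,"wz":-111},
    {"dx":-35.2,"dy":-34.9,"wz":-111}
  ],
  "grip": 5
}}

```text
invalid input at $.motion[0]: expected keys dx, dy, dz, wx, wy, wz
```

```bash
python3 - <<'E'
from h import *
o=get_obs();print({k:np.round(v,4).tolist() for k,v in o.items() if k!='joint_efforts'})
R=np.array(o['eef_rot']);print('yaw y',np.rad2deg(np.arctan2(R[1,1],R[0,1])))
p=capture('scene');save(p,'s2')
E
```

```text
{'time': 1.2, 'joint_pos': [-70.7652, 27.328, 1.2844, 89.118, -0.6605, 63.5565, -4.762], 'joint_vel': [-0.1031, 0.1082, 0.0806, -0.0485, -0.0091, 0.0678, 0.0185], 'eef_pos': [0.2898, 0.6096, 0.2483], 'eef_rot': [[-0.9031, 0.4294, 0.0], [0.4294, 0.9031, 0.0001], [0.0, 0.0001, -1.0]], 'force': [0.6265, 0.8005, -0.8999], 'torque': [0.0097, 0.0168, -0.0253], 'width': 0.0852}
yaw y 64.56807907692989
```

View pics/s2.png

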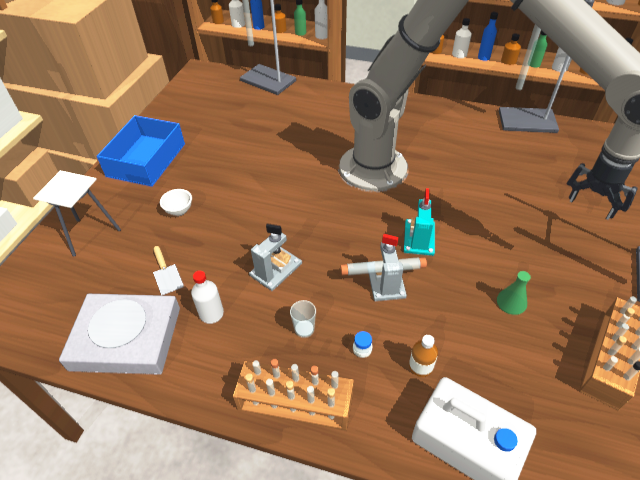

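The call was refused because every row needs all six keys, so nothing has changed. I'll resend it with all of them.

Emit:
{"method": "apply_moves", "body": {
  "motion": [
    {"dx":-2,"dy":-2,"dz":0,"wx":0,"wy":0,"wz":-6},
    {"dx":-4,"dy":-4,"dz":0,"wx":0,"wy":0,"wz":-12},
    {"dx":-6,"dy":-6,"dz":0,"wx":0,"wy":0,"wz":-18},
    {"dx":-8,"dy":-8,"dz":0,"wx":0,"wy":0,"wz":-24},
    {"dx":-10.5,"dy":-10.5,"dz":0,"wx":0,"wy":0,"wz":-30},
    {"dx":-13,"dy":-13,"dz":0,"wx":0,"wy":0,"wz":-36},
    {"dx":-15,"dy":-15,"dz":0,"wx":0,"wy":0,"wz":-42},
    {"dx":-17,"dy":-17,"dz":0,"wx":0,"wy":0,"wz":-48},
    {"dx":-19,"dy":-19,"dz":0,"wx":0,"wy":0,"wz":-54},
    {"dx":-21,"dy":-21,"dz":0,"wx":0,"wy":0,"wz":-60},
    {"dx":-23,"dy":-23,"dz":0,"wx":0,"wy":0,"wz":-66},
    {"dx":-25,"dy":-25,"dz":0,"wx":0,"wy":0,"wz":-72},
    {"dx":-27,"dy":-27,"dz":0,"wx":0,"wy":0,"wz":-78},
    {"dx":-29,"dy":-29,"dz":0,"wx":0,"wy":0,"wz":-84},
    {"dx":-31,"dy":-31,"dz":0,"wx":0,"wy":0,"wz":-90},
    {"dx":-33,"dy":-33,"dz":0,"wx":0,"wy":0,"wz":-96},
    {"dx":-34.5,"dy":-34.3,"dz":0,"wx":0,"wy":0,"wz":-102},
    {"dx":-35.2,"dy":-34.9,"dz":0,"wx":0,"wy":0,"wz":-108},
    {"dx":-35.2,"dy":-34.9,"dz":0,"wx":0,"wy":0,"wz":-111},
    {"dx":-35.2,"dy":-34.9,"dz":0,"wx":0,"wy":0,"wz":-111}
  ],
  "grip": 5
}}

```text
time: 2.92
eef_pos: [0.4582, 0.1424, 0.2484]
eef_rot: [[-0.077, -0.997, 0.0], [-0.997, 0.077, 0.0], [-0.0, -0.0, -1.0]]
force: [-0.9, 0.4, -0.6]
width: 0.05
```

```bash
python3 - <<'E'
from h import *
o=get_obs();print({k:np.round(v,4).tolist() for k,v in o.items() if k!='joint_efforts'})
R=np.array(o['eef_rot']);print('yaw y',np.rad2deg(np.arctan2(R[1,1],R[0,1])))
d=R.T@(np.array([.458,.1435,.160])-o['eef_pos']);print('to go tool cm',d*100)
p=capture('scene');save(p,'s3')
E
```

```text
{'time': 2.9167, 'joint_pos': [-22.1924, 8.9989, -2.8075, 114.9068, 0.5333, 56.0863, 150.2963], 'joint_vel': [-1.279, 0.0284, -0.7435, 0.028, -0.3442, -0.0216, -5.879], 'eef_pos': [0.4582, 0.1424, 0.2484], 'eef_rot': [[-0.0774, -0.997, 0.0003], [-0.997, 0.0774, 0.0001], [-0.0001, -0.0003, -1.0]], 'force': [-0.8808, 0.4488, -0.5512], 'torque': [-0.001, 0.0026, -0.0443], 'width': 0.05}
yaw y 175.55905348468096
to go tool cm [-0.10762841  0.03362683  8.8441332 ]
```

View pics/s3.png

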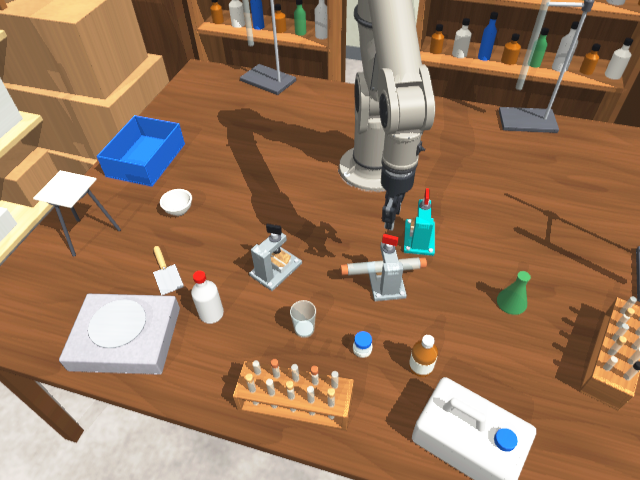

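The arm is above the wing with j7 at 150°. Clockwise turning lowers j7, so there is plenty of range. Now I'll descend.

Emit:
{"method": "apply_moves", "body": {
  "motion": [
    {"dx":-0.1,"dy":0,"dz":1,"wx":0,"wy":0,"wz":0},
    {"dx":-0.1,"dy":0,"dz":2.5,"wx":0,"wy":0,"wz":0},
    {"dx":-0.1,"dy":0,"dz":4,"wx":0,"wy":0,"wz":0},
    {"dx":-0.1,"dy":0,"dz":5.5,"wx":0,"wy":0,"wz":0},
    {"dx":-0.1,"dy":0,"dz":7,"wx":0,"wy":0,"wz":0},
    {"dx":-0.1,"dy":0,"dz":8,"wx":0,"wy":0,"wz":0},
    {"dx":-0.1,"dy":0,"dz":8.7,"wx":0,"wy":0,"wz":0},
    {"dx":-0.1,"dy":0,"dz":8.7,"wx":0,"wy":0,"wz":0}
  ]
}}

```text
time: 3.63
eef_pos: [0.4571, 0.1441, 0.1599]
eef_rot: [[-0.079, -0.997, -0.002], [-0.997, 0.079, -0.001], [0.001, 0.002, -1.0]]
force: [-0.9, -0.1, -0.3]
width: 0.0499
```

```bash
python3 - <<'E'
from h import *
p=capture('scene');c=cv2.resize(p['color'][170:320,300:500],None,fx=4,fy=4,interpolation=cv2.INTER_CUBIC);cv2.imwrite('pics/s4.png',c[:,:,::-1])
o=get_obs();print(o['eef_pos'],o['force'],o['torque'])
E
```

```text
[0.45766996 0.14428006 0.16086848] [-0.20038328  0.54272077  0.60711467] [ 0.03582628 -0.0110011  -0.01436256]
```

View pics/s4.png

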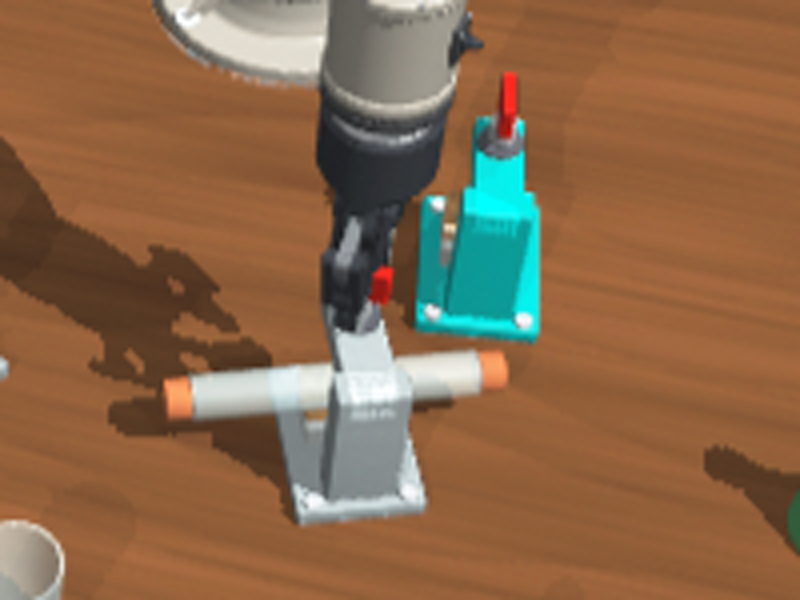

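The wing sits between the fingers, and its +y end shows to the right at about (382,285) in the crop. Closing now.

Emit:
{"method": "apply_moves", "body": {
  "motion": [
    {"dx":0,"dy":0,"dz":0,"wx":0,"wy":0,"wz":0},
    {"dx":0,"dy":0,"dz":0,"wx":0,"wy":0,"wz":0},
    {"dx":0,"dy":0,"dz":0,"wx":0,"wy":0,"wz":0},
    {"dx":0,"dy":0,"dz":0,"wx":0,"wy":0,"wz":0},
    {"dx":0,"dy":0,"dz":0,"wx":0,"wy":0,"wz":0},
    {"dx":0,"dy":0,"dz":0,"wx":0,"wy":0,"wz":0},
    {"dx":0,"dy":0,"dz":0,"wx":0,"wy":0,"wz":0},
    {"dx":0,"dy":0,"dz":0,"wx":0,"wy":0,"wz":0}
  ],
  "grip": 0,
  "squeeze": 40
}}

```text
time: 4.35
eef_pos: [0.4581, 0.1445, 0.1615]
eef_rot: [[-0.079, -0.997, 0.0], [-0.997, 0.079, 0.0], [-0.0, -0.0, -1.0]]
force: [-1.0, -0.4, 5.9]
width: 0.0161
```

```bash
python3 - <<'E'
from h import *
o=get_obs();R=np.array(o['eef_rot']);print(o['eef_pos'],o['force'],o['torque'],o['width'],o['joint_pos'][6],'yaw y',np.rad2deg(np.arctan2(R[1,1],R[0,1])))
E
```

```text
[0.45809838 0.1445378  0.16149929] [-1.01361068 -0.3907518   5.9075231 ] [0.0007857  0.34389718 0.00900983] 0.016147718457400786 149.42179809068466 yaw y 175.46116369480185
```

Emit:
{"method": "apply_moves", "body": {
  "motion": [
    {"dx":0,"dy":0,"dz":0,"wx":0,"wy":0,"wz":0},
    {"dx":0,"dy":0,"dz":0,"wx":0,"wy":0,"wz":0},
    {"dx":0,"dy":0,"dz":0,"wx":0,"wy":0,"wz":0},
    {"dx":0,"dy":0,"dz":0,"wx":0,"wy":0,"wz":0},
    {"dx":0,"dy":0,"dz":0,"wx":0,"wy":0,"wz":0},
    {"dx":0,"dy":0,"dz":0,"wx":0,"wy":0,"wz":0}
  ]
}}

```text
time: 4.85
eef_pos: [0.4581, 0.1446, 0.1616]
eef_rot: [[-0.079, -0.997, 0.0], [-0.997, 0.079, 0.0], [-0.0, -0.0, -1.0]]
force: [-1.2, -0.1, 4.4]
width: 0.0163
```

```bash
python3 - <<'E'
from h import *
o=get_obs();R=np.array(o['eef_rot']);print(o['eef_pos'],o['force'],o['torque'],o['width'],o['joint_pos'][6],'yaw y',np.rad2deg(np.arctan2(R[1,1],R[0,1])))
p=capture('scene');c=cv2.resize(p['color'][170:320,300:500],None,fx=4,fy=4,interpolation=cv2.INTER_CUBIC);cv2.imwrite('pics/s5.png',c[:,:,::-1])
E
```

```text
[0.45809116 0.14455373 0.161582  ] [-1.24957641 -0.09354116  4.42629117] [-0.01030469  0.41625745  0.03264281] 0.016334967283849373 149.4190431723967 yaw y 175.46008408040575
```

View pics/s5.png

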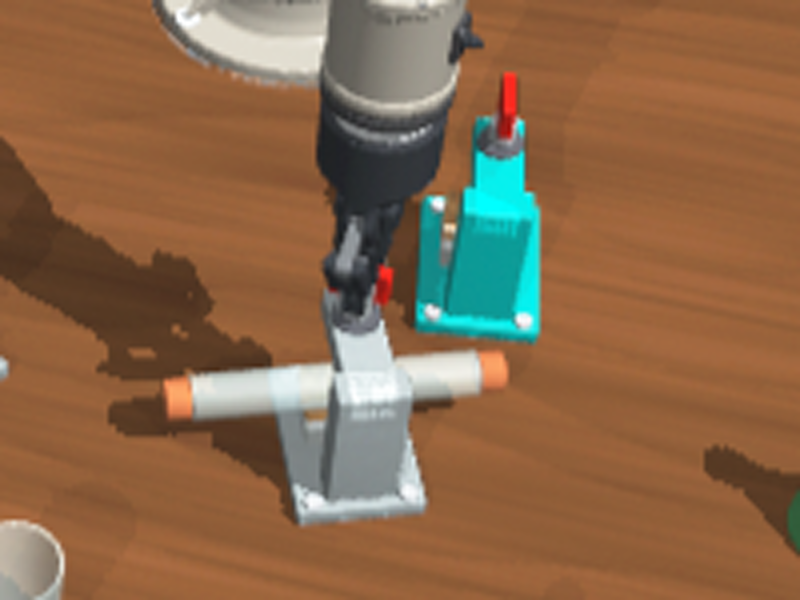

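The opening stays at 16 mm, but the wing is 10 mm thick. The tips are probably pinching the round collar below the wing. I'll open, rise 9 mm and re-close.

Emit:
{"method": "apply_moves", "body": {
  "motion": [
    {"dx":0,"dy":0,"dz":0,"wx":0,"wy":0,"wz":0},
    {"dx":0,"dy":0,"dz":0,"wx":0,"wy":0,"wz":0},
    {"dx":0,"dy":0,"dz":-0.5,"wx":0,"wy":0,"wz":0},
    {"dx":0,"dy":0,"dz":-0.9,"wx":0,"wy":0,"wz":0},
    {"dx":0,"dy":0,"dz":-0.9,"wx":0,"wy":0,"wz":0}
  ],
  "grip": 3.5
}}

```text
time: 5.32
eef_pos: [0.4587, 0.1447, 0.1714]
eef_rot: [[-0.079, -0.997, 0.001], [-0.997, 0.079, 0.001], [-0.001, -0.001, -1.0]]
force: [0.1, -0.8, 1.1]
width: 0.035
```

Emit:
{"method": "apply_moves", "body": {
  "motion": [
    {"dx":0,"dy":0,"dz":0,"wx":0,"wy":0,"wz":0},
    {"dx":0,"dy":0,"dz":0,"wx":0,"wy":0,"wz":0},
    {"dx":0,"dy":0,"dz":0,"wx":0,"wy":0,"wz":0},
    {"dx":0,"dy":0,"dz":0,"wx":0,"wy":0,"wz":0},
    {"dx":0,"dy":0,"dz":0,"wx":0,"wy":0,"wz":0},
    {"dx":0,"dy":0,"dz":0,"wx":0,"wy":0,"wz":0},
    {"dx":0,"dy":0,"dz":0,"wx":0,"wy":0,"wz":0},
    {"dx":0,"dy":0,"dz":0,"wx":0,"wy":0,"wz":0}
  ],
  "grip": 0,
  "squeeze": 40
}}

```text
time: 5.98
eef_pos: [0.4582, 0.1449, 0.1717]
eef_rot: [[-0.079, -0.997, 0.001], [-0.997, 0.079, 0.001], [-0.001, -0.001, -1.0]]
force: [-2.8, 0.4, 4.8]
width: 0.0095
```

```bash
cat >s.py <<'E'
from h import *
o=get_obs();R=np.array(o['eef_rot']);print(o['time'],o['eef_pos'].round(4) if hasattr(o['eef_pos'],'round') else o['eef_pos'],'F',np.round(o['force'],2),'T',np.round(o['torque'],3),'w',round(float(o['width']),4),'j7',o['joint_pos'][6],o['joint_efforts'][6],'yaw y',np.rad2deg(np.arctan2(R[1,1],R[0,1])))
E
python3 s.py
```

```text
5.9833 [0.4582 0.1449 0.1717] F [-2.78  0.44  4.79] T [0.017 0.599 0.003] w 0.0095 j7 149.49634602474833 -0.03536023898050189 yaw y 175.47239431746237
```

The opening is now 9.5 mm, so the wing itself is pinched. I'll turn clockwise 100°, which is less than the 109° minimum needed to seat, and follow the sink.

Emit:
{"method": "apply_moves", "body": {
  "motion": [
    {"dx":0,"dy":0,"dz":0,"wx":0,"wy":0,"wz":3},
    {"dx":0,"dy":0,"dz":0.01,"wx":0,"wy":0,"wz":8},
    {"dx":0,"dy":0,"dz":0.01,"wx":0,"wy":0,"wz":14},
    {"dx":0,"dy":0,"dz":0.02,"wx":0,"wy":0,"wz":20},
    {"dx":0,"dy":0,"dz":0.02,"wx":0,"wy":0,"wz":26},
    {"dx":0,"dy":0,"dz":0.03,"wx":0,"wy":0,"wz":32},
    {"dx":0,"dy":0,"dz":0.03,"wx":0,"wy":0,"wz":38},
    {"dx":0,"dy":0,"dz":0.04,"wx":0,"wy":0,"wz":44},
    {"dx":0,"dy":0,"dz":0.04,"wx":0,"wy":0,"wz":50},
    {"dx":0,"dy":0,"dz":0.05,"wx":0,"wy":0,"wz":56},
    {"dx":0,"dy":0,"dz":0.05,"wx":0,"wy":0,"wz":62},
    {"dx":0,"dy":0,"dz":0.06,"wx":0,"wy":0,"wz":68},
    {"dx":0,"dy":0,"dz":0.06,"wx":0,"wy":0,"wz":74},
    {"dx":0,"dy":0,"dz":0.07,"wx":0,"wy":0,"wz":80},
    {"dx":0,"dy":0,"dz":0.07,"wx":0,"wy":0,"wz":86},
    {"dx":0,"dy":0,"dz":0.08,"wx":0,"wy":0,"wz":92},
    {"dx":0,"dy":0,"dz":0.08,"wx":0,"wy":0,"wz":97},
    {"dx":0,"dy":0,"dz":0.08,"wx":0,"wy":0,"wz":100},
    {"dx":0,"dy":0,"dz":0.08,"wx":0,"wy":0,"wz":100}
  ]
}}

```text
time: 7.57
eef_pos: [0.459, 0.1435, 0.171]
eef_rot: [[-0.967, 0.254, 0.002], [0.254, 0.967, -0.001], [-0.002, -0.0, -1.0]]
force: [2.6, -5.3, 2.0]
width: 0.0089
```

```bash
python3 s.py; python3 - <<'E'
from h import *
p=capture('scene');c=cv2.resize(p['color'][170:320,300:500],None,fx=4,fy=4,interpolation=cv2.INTER_CUBIC);cv2.imwrite('pics/s6.png',c[:,:,::-1])
E
```

```text
7.5667 [0.459  0.1435 0.171 ] F [ 2.59 -5.28  2.02] T [-1.264 -0.458 -0.077] w 0.0089 j7 55.862819424240904 -0.7585607282817364 yaw y 75.3071795318671
```

View pics/s6.png

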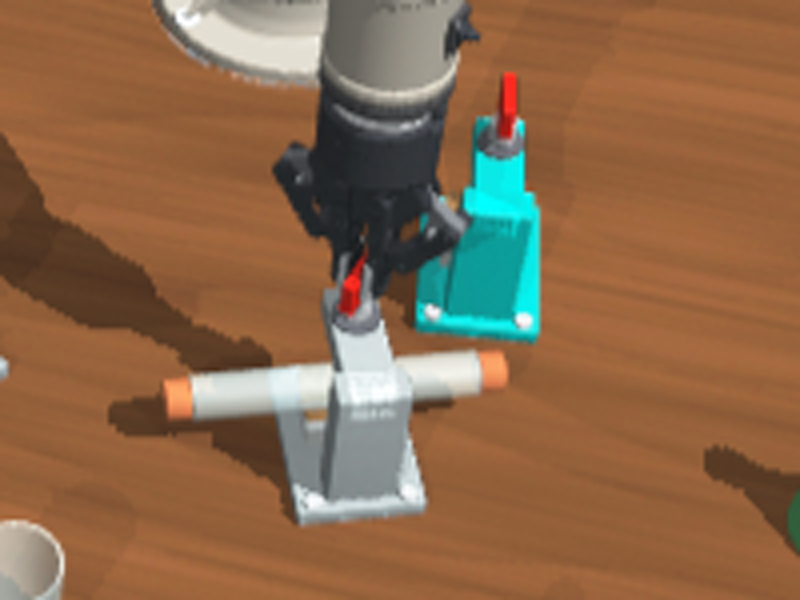

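The wing turned with the fingers and the torque is about 0.077 N m, as expected for friction. I'll continue in small steps and watch for the stop.

Emit:
{"method": "apply_moves", "body": {
  "motion": [
    {"dx":0,"dy":0,"dz":0,"wx":0,"wy":0,"wz":4},
    {"dx":0,"dy":0,"dz":0.01,"wx":0,"wy":0,"wz":8},
    {"dx":0,"dy":0,"dz":0.01,"wx":0,"wy":0,"wz":12},
    {"dx":0,"dy":0,"dz":0.01,"wx":0,"wy":0,"wz":15},
    {"dx":0,"dy":0,"dz":0.01,"wx":0,"wy":0,"wz":15}
  ],
  "squeeze": 60
}}

```text
time: 8.03
eef_pos: [0.4589, 0.1431, 0.1709]
eef_rot: [[-0.87, 0.494, 0.002], [0.494, 0.87, -0.001], [-0.002, -0.0, -1.0]]
force: [-0.6, -2.4, 2.1]
width: 0.0086
```

```bash
python3 s.py
```

```text
8.0333 [0.4589 0.1431 0.1709] F [-0.55 -2.44  2.12] T [-0.665  0.11  -0.1  ] w 0.0086 j7 42.0602883486893 -0.6543327122926712 yaw y 60.42181149363022
```

Emit:
{"method": "apply_moves", "body": {
  "motion": [
    {"dx":0,"dy":0,"dz":0,"wx":0,"wy":0,"wz":4},
    {"dx":0,"dy":0,"dz":0.01,"wx":0,"wy":0,"wz":8},
    {"dx":0,"dy":0,"dz":0.01,"wx":0,"wy":0,"wz":12},
    {"dx":0,"dy":0,"dz":0.01,"wx":0,"wy":0,"wz":12}
  ]
}}

```text
time: 8.37
eef_pos: [0.4588, 0.143, 0.1707]
eef_rot: [[-0.748, 0.664, 0.001], [0.664, 0.748, -0.002], [-0.002, -0.0, -1.0]]
force: [0.1, -2.4, 3.0]
width: 0.0085
```

```bash
python3 s.py
```

```text
8.3667 [0.4588 0.143  0.1707] F [ 0.14 -2.43  2.97] T [-0.575  0.209 -0.07 ] w 0.0085 j7 30.980115939355912 -0.8346969075500965 yaw y 48.43157782122662
```

Still turning freely at 127°. I'll keep going.

Emit:
{"method": "apply_moves", "body": {
  "motion": [
    {"dx":0,"dy":0,"dz":0,"wx":0,"wy":0,"wz":4},
    {"dx":0,"dy":0,"dz":0.01,"wx":0,"wy":0,"wz":8},
    {"dx":0,"dy":0,"dz":0.01,"wx":0,"wy":0,"wz":12},
    {"dx":0,"dy":0,"dz":0.01,"wx":0,"wy":0,"wz":12}
  ]
}}

```text
time: 8.7
eef_pos: [0.4586, 0.1428, 0.1706]
eef_rot: [[-0.595, 0.804, 0.001], [0.804, 0.595, -0.002], [-0.002, -0.0, -1.0]]
force: [-1.1, -2.9, 3.8]
width: 0.0087
```

```bash
python3 s.py
```

```text
8.7 [0.4586 0.1428 0.1706] F [-1.11 -2.87  3.76] T [-0.585  0.292 -0.022] w 0.0087 j7 20.008138353675875 -0.8331624045968056 yaw y 36.50065701867988
```

Emit:
{"method": "apply_moves", "body": {
  "motion": [
    {"dx":0,"dy":0,"dz":0,"wx":0,"wy":0,"wz":4},
    {"dx":0,"dy":0,"dz":0.01,"wx":0,"wy":0,"wz":8},
    {"dx":0,"dy":0,"dz":0.01,"wx":0,"wy":0,"wz":10},
    {"dx":0,"dy":0,"dz":0.01,"wx":0,"wy":0,"wz":10}
  ]
}}

```text
time: 9.03
eef_pos: [0.4584, 0.1427, 0.1706]
eef_rot: [[-0.449, 0.893, 0.0], [0.893, 0.449, -0.002], [-0.002, -0.001, -1.0]]
force: [-2.0, -2.4, 3.9]
width: 0.0088
```

```bash
python3 s.py
```

```text
9.0333 [0.4584 0.1427 0.1706] F [-1.99 -2.37  3.94] T [-0.52   0.304 -0.128] w 0.0088 j7 11.021100402847194 -0.47501010820269585 yaw y 26.700134942468857
```

Emit:
{"method": "apply_moves", "body": {
  "motion": [
    {"dx":0,"dy":0,"dz":0,"wx":0,"wy":0,"wz":4},
    {"dx":0,"dy":0,"dz":0.01,"wx":0,"wy":0,"wz":8},
    {"dx":0,"dy":0,"dz":0.01,"wx":0,"wy":0,"wz":10},
    {"dx":0,"dy":0,"dz":0.01,"wx":0,"wy":0,"wz":10}
  ]
}}

```text
time: 9.37
eef_pos: [0.4582, 0.1427, 0.1705]
eef_rot: [[-0.29, 0.957, -0.0], [0.957, 0.29, -0.002], [-0.002, -0.001, -1.0]]
force: [-1.2, -2.1, 4.0]
width: 0.0085
```

```bash
python3 s.py
```

```text
9.3667 [0.4582 0.1427 0.1705] F [-1.21 -2.13  3.97] T [-0.532  0.427 -0.078] w 0.0085 j7 2.0598051742981296 -0.4709867388010025 yaw y 16.88006456816047
```

Emit:
{"method": "apply_moves", "body": {
  "motion": [
    {"dx":0,"dy":0,"dz":0,"wx":0,"wy":0,"wz":4},
    {"dx":0,"dy":0,"dz":0.01,"wx":0,"wy":0,"wz":7},
    {"dx":0,"dy":0,"dz":0.01,"wx":0,"wy":0,"wz":8},
    {"dx":0,"dy":0,"dz":0.01,"wx":0,"wy":0,"wz":8}
  ]
}}

```text
time: 9.7
eef_pos: [0.4581, 0.1426, 0.1704]
eef_rot: [[-0.157, 0.988, -0.0], [0.988, 0.157, -0.002], [-0.002, -0.001, -1.0]]
force: [-1.9, -2.0, 4.6]
width: 0.0083
```

```bash
python3 s.py;python3 - <<'E'
from h import *
p=capture('scene');c=cv2.resize(p['color'][170:320,300:500],None,fx=4,fy=4,interpolation=cv2.INTER_CUBIC);cv2.imwrite('pics/s7.png',c[:,:,::-1])
E
```

```text
9.7 [0.4581 0.1426 0.1704] F [-1.91 -1.97  4.56] T [-0.491  0.44   0.056] w 0.0083 j7 -5.051498922054121 -0.2727630268782377 yaw y 9.056696889981628
```

View pics/s7.png

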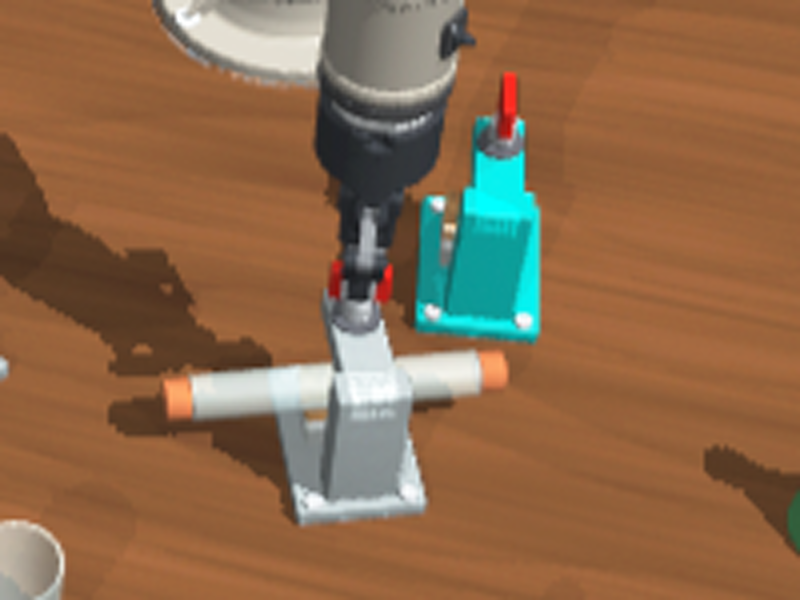

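Emit:
{"method": "apply_moves", "body": {
  "motion": [
    {"dx":0,"dy":0,"dz":0,"wx":0,"wy":0,"wz":3},
    {"dx":0,"dy":0,"dz":0.01,"wx":0,"wy":0,"wz":6},
    {"dx":0,"dy":0,"dz":0.01,"wx":0,"wy":0,"wz":6},
    {"dx":0,"dy":0,"dz":0.01,"wx":0,"wy":0,"wz":6}
  ]
}}

```text
time: 10.08
eef_pos: [0.458, 0.1427, 0.1703]
eef_rot: [[-0.059, 0.998, -0.0], [0.998, 0.059, -0.003], [-0.003, -0.001, -1.0]]
force: [-1.2, -2.7, 5.9]
width: 0.0086
```

```bash
python3 s.py
```

```text
10.0833 [0.458  0.1427 0.1703] F [-1.21 -2.72  5.88] T [-0.553  0.48   0.653] w 0.0086 j7 -10.256314931452792 -0.775007251650095 yaw y 3.361194778272123
```

Emit:
{"method": "apply_moves", "body": {
  "motion": [
    {"dx":0,"dy":0,"dz":0,"wx":0,"wy":0,"wz":3},
    {"dx":0,"dy":0,"dz":0,"wx":0,"wy":0,"wz":6},
    {"dx":0,"dy":0,"dz":0,"wx":0,"wy":0,"wz":6},
    {"dx":0,"dy":0,"dz":0,"wx":0,"wy":0,"wz":6}
  ]
}}

```text
time: 10.42
eef_pos: [0.458, 0.1428, 0.1704]
eef_rot: [[0.038, 0.999, -0.0], [0.999, -0.038, -0.004], [-0.004, 0.0, -1.0]]
force: [-1.8, -3.0, 5.3]
width: 0.0086
```

```bash
python3 s.py
```

```text
10.4167 [0.458  0.1428 0.1704] F [-1.84 -3.    5.25] T [-0.663  0.36   1.698] w 0.0086 j7 -15.370190443653017 -1.7782695963978767 yaw y -2.1603980608865885
```

The torque climbs to 1.7 N m at about 0.19 N m/°, so the screw is seated. Extrapolating back puts contact at a tool yaw of about 7°. I'll hold briefly, then unwind slightly to see where the torque vanishes.

Emit:
{"method": "apply_moves", "body": {
  "motion": [
    {"dx":0,"dy":0,"dz":0,"wx":0,"wy":0,"wz":0},
    {"dx":0,"dy":0,"dz":0,"wx":0,"wy":0,"wz":0},
    {"dx":0,"dy":0,"dz":0,"wx":0,"wy":0,"wz":0},
    {"dx":0,"dy":0,"dz":0,"wx":0,"wy":0,"wz":0}
  ]
}}

```text
time: 10.75
eef_pos: [0.458, 0.1428, 0.1704]
eef_rot: [[0.035, 0.999, 0.0], [0.999, -0.035, -0.004], [-0.004, 0.0, -1.0]]
force: [-1.2, -4.1, 4.3]
width: 0.0086
```

```bash
python3 s.py
```

```text
10.75 [0.458  0.1428 0.1704] F [-1.24 -4.09  4.26] T [-0.677  0.412  1.738] w 0.0086 j7 -15.26862393724831 -1.6634005308151245 yaw y -2.0014404625980293
```

Emit:
{"method": "apply_moves", "body": {
  "motion": [
    {"dx":0,"dy":0,"dz":0,"wx":0,"wy":0,"wz":-2},
    {"dx":0,"dy":0,"dz":0,"wx":0,"wy":0,"wz":-4},
    {"dx":0,"dy":0,"dz":0,"wx":0,"wy":0,"wz":-4},
    {"dx":0,"dy":0,"dz":0,"wx":0,"wy":0,"wz":-4}
  ]
}}

```text
time: 11.08
eef_pos: [0.458, 0.1428, 0.1704]
eef_rot: [[-0.034, 0.999, -0.0], [0.999, 0.034, -0.004], [-0.004, -0.0, -1.0]]
force: [-0.8, -2.1, 4.2]
width: 0.0086
```

```bash
python3 s.py
```

```text
11.0833 [0.458  0.1428 0.1704] F [-0.82 -2.07  4.21] T [-0.509  0.362  1.057] w 0.0086 j7 -11.70730882689164 -0.9163293242454529 yaw y 1.9222235383328619
```

Emit:
{"method": "apply_moves", "body": {
  "motion": [
    {"dx":0,"dy":0,"dz":0,"wx":0,"wy":0,"wz":-2},
    {"dx":0,"dy":0,"dz":0,"wx":0,"wy":0,"wz":-4},
    {"dx":0,"dy":0,"dz":0,"wx":0,"wy":0,"wz":-4},
    {"dx":0,"dy":0,"dz":0,"wx":0,"wy":0,"wz":-4}
  ]
}}

```text
time: 11.42
eef_pos: [0.458, 0.1427, 0.1704]
eef_rot: [[-0.099, 0.995, -0.0], [0.995, 0.099, -0.004], [-0.003, -0.001, -1.0]]
force: [-1.8, -2.6, 3.6]
width: 0.0085
```

```bash
python3 s.py
```

```text
11.4167 [0.458  0.1427 0.1704] F [-1.82 -2.64  3.57] T [-0.514  0.358  0.088] w 0.0085 j7 -8.219224518505111 -0.03685689764097333 yaw y 5.709896096732995
```

The torque vanishes at about 6° yaw. A quarter turn back puts the target yaw at about 96°, so I'll turn back 90.5°.

Emit:
{"method": "apply_moves", "body": {
  "motion": [
    {"dx":0,"dy":0,"dz":0,"wx":0,"wy":0,"wz":-3},
    {"dx":0,"dy":0,"dz":-0.01,"wx":0,"wy":0,"wz":-8},
    {"dx":0,"dy":0,"dz":-0.01,"wx":0,"wy":0,"wz":-14},
    {"dx":0,"dy":0,"dz":-0.02,"wx":0,"wy":0,"wz":-20},
    {"dx":0,"dy":0,"dz":-0.02,"wx":0,"wy":0,"wz":-26},
    {"dx":0,"dy":0,"dz":-0.03,"wx":0,"wy":0,"wz":-32},
    {"dx":0,"dy":0,"dz":-0.03,"wx":0,"wy":0,"wz":-38},
    {"dx":0,"dy":0,"dz":-0.04,"wx":0,"wy":0,"wz":-44},
    {"dx":0,"dy":0,"dz":-0.04,"wx":0,"wy":0,"wz":-50},
    {"dx":0,"dy":0,"dz":-0.05,"wx":0,"wy":0,"wz":-56},
    {"dx":0,"dy":0,"dz":-0.05,"wx":0,"wy":0,"wz":-62},
    {"dx":0,"dy":0,"dz":-0.06,"wx":0,"wy":0,"wz":-68},
    {"dx":0,"dy":0,"dz":-0.06,"wx":0,"wy":0,"wz":-74},
    {"dx":0,"dy":0,"dz":-0.07,"wx":0,"wy":0,"wz":-80},
    {"dx":0,"dy":0,"dz":-0.07,"wx":0,"wy":0,"wz":-85},
    {"dx":0,"dy":0,"dz":-0.07,"wx":0,"wy":0,"wz":-89},
    {"dx":0,"dy":0,"dz":-0.07,"wx":0,"wy":0,"wz":-90.5},
    {"dx":0,"dy":0,"dz":-0.07,"wx":0,"wy":0,"wz":-90.5},
    {"dx":0,"dy":0,"dz":-0.07,"wx":0,"wy":0,"wz":-90.5},
    {"dx":0,"dy":0,"dz":-0.07,"wx":0,"wy":0,"wz":-90.5}
  ]
}}

```text
time: 13.08
eef_pos: [0.459, 0.1437, 0.1714]
eef_rot: [[-0.994, -0.106, 0.002], [-0.106, 0.994, -0.002], [-0.002, -0.002, -1.0]]
force: [4.4, 3.5, -1.3]
width: 0.0086
```

```bash
python3 s.py;python3 - <<'E'
from h import *
p=capture('scene');c=cv2.resize(p['color'][170:320,300:500],None,fx=4,fy=4,interpolation=cv2.INTER_CUBIC);cv2.imwrite('pics/s8.png',c[:,:,::-1])
r=silhouettes(p,'tube');print(r[0]['score'],r[0]['point'])
E
```

```text
13.0833 [0.459  0.1437 0.1714] F [ 4.38  3.5  -1.31] T [ 0.792 -1.019  0.062] w 0.0086 j7 75.02431313407955 -0.06835729815065861 yaw y 96.1080331003016
0.62 [372.9, 265.3]
```

View pics/s8.png

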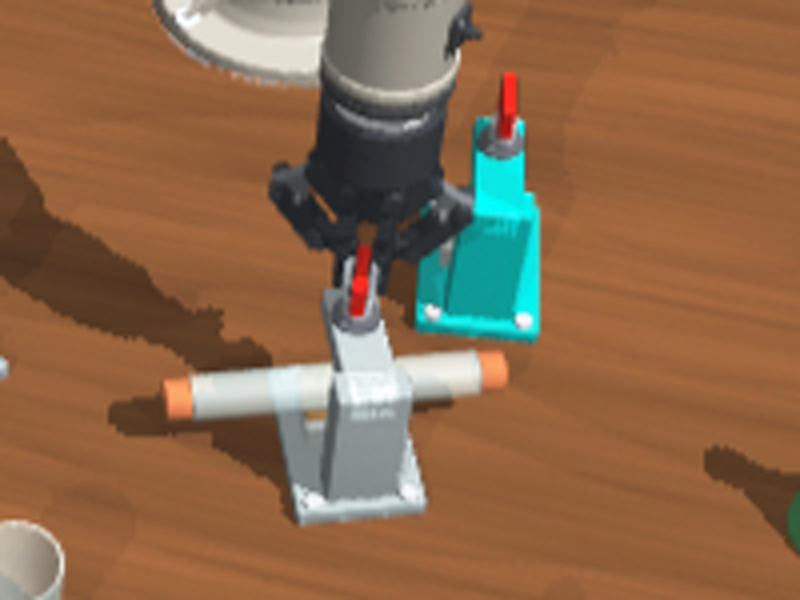

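The wing is pinched across its thickness at a tool yaw of 96.1°, a quarter turn back. The tube hasn't moved. Handing in while holding.

```bash
python3 -c "
from h import *
print(hand_in())
o=get_obs();R=np.array(o['eef_rot']);print(o['time'],o['width'],np.rad2deg(np.arctan2(R[1,1],R[0,1])),np.round(o['joint_vel'],2))"
```

```text
the job is handed in; nothing more can be done
None
the job is handed in; nothing more can be done
```

I seated the red thumbscrew, backed it off a quarter turn and handed the job in with the wing still pinched. No verdict is reported, so whether it passed is not confirmed.

- **Grasp:** The first pinch closed at 16 mm, most likely on the collar below the wing. I raised the gripper 9 mm and re-gripped the wing itself, with the opening at about 9 mm.
- **Seating:** I turned the screw clockwise through about 170° until it met the stop. The torque rose to about 1.7 N m and I held it there. The contact point read about 7° tool yaw while loading and about 6° while unloading, so the wing did not slip in the fingers.
- **Back-off:** From the unloaded reading I turned back about 90°, to a tool yaw of 96.1°.
- **Final state before hand-in:** The opening was 8.6 mm at a 60 N squeeze setting, and side forces were under 6 N. The grasp point was about 11 mm above the wing centre. The job took about 13 s.
- **Surroundings:** In the last picture the tube was in its cradle. I did not move the arm near the black thumbscrew, and only the area round the clamp was checked at the end.

One move call was refused for missing keys, before anything had moved. My state reading after the hand-in was refused too, so the holding second itself was not checked.

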